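Put a paint jar on the stirrer and switch on its locking toggle

ROBOT

A 7-joint arm with a two-finger parallel gripper is mounted at the origin on the work surface. World frame = base frame: x ahead of the robot, y to its left, z up, the work surface at z = 0. Lengths are in m, angles in degrees, forces in N, time in s.
With the tool pointing down it reaches from about 0.425 to 1.025 m from the base axis. Payload 9.4 kg.
Tool frame: the origin (TCP) lies midway between the tips of the shut fingers; the grasp point (between the pads) lies 19 mm behind it; z points along the fingers, y is the line along which they close (so a half turn about z gives the same grasp; the last joint's range is limited). The gripper opens to 85 mm and grips with 20 to 120 N. Pads are 22 mm wide; open, the fingers measure 114 mm over their backs; the gripper's body (76 mm by 85 mm) begins 54 mm behind the grasp point. The pads swing forward as they close: fully open they stand 13 mm farther back than shut.
Start: joints at [70.319, 34.337, -0.143, 91.639, 0.103, 54.024, -4.572], TCP at [0.191, -0.699, 0.231] pointing down, gripper open.
Joint ranges: [-147.43, 147.43], [-19.82, 112.94], [-74.19, 73.91], [6.32, 146.72], [-59.91, 239.91], [6.04, 106.73], [-150.56, 150.56]. Speed limits (degrees/s): [127.2, 127.2, 172.46, 172.46, 180, 180, 180].

INTERFACE

Orientations are given as a 3x3 rotation matrix whose columns are the frame's x, y, z axes.
In Python, from workcell import robot, optics gives the robot as it stands.
- The arm moves only by the shell command python3 -m pendant 'ROWS' [FORCE]. ROWS is JSON, one flat list of numbers, 7 for each row, row after row: the closure, from -1 (fully open) to 1 (shut), then the shift along the tool's x, y, z in mm, then the turn, a rotation vector about the tool's x, y, z in degrees. A call has 1 to 12 rows; each row is the pose to reach, as a shift and turn from the pose commanded when the call began, along the tool's axes at that moment; what a row does not reach only later rows make up. A row lasts 1/8 s, in which the tool goes at most 62.5 mm and 10.7 degrees, less where a joint would pass 70% of its speed; a pose out of reach is approached as far as the arm can. A call with a gripper value outside its range is refused whole. The fingers move at their own pace and stop on an object; FORCE is the grip in N (left out, the last holds). Time passes only in rows, so rows that repeat a pose let the fingers close. It gives the time, the measured TCP pose, the force, the opening and the grip force at its end, in the units of the state.
- robot.get_obs(): the state, without advancing time (a new reading comes with each control period).
- optics.read_camera(name): name is "scene" or "top" or "wrist"; returns the picture (400x640x3 uint8, red, green, blue); there is no depth.
- optics.camera_model(name): a dict with "mtx" (3x3 intrinsics, pixels), "k1" (the pictures are not rectified: a ray, as slopes to the right and down, at radius r is drawn at 1 + k1 r^2 times it, then the intrinsics apply), "pose" (4x4, takes a point from camera to world coordinates). Camera axes: x right, y up, looking along -z (the intrinsics and any distortion apply to the point x, -y, -z); pixel columns grow to the right and rows downward; lengths in m; the calibration is good to about 2 mm. A picture is of the moment at which its call begins: read the wrist's pose just before it. camera_model takes no time and is no camera call; for the wrist camera it gives the pose at the moment of the call.
- robot.hand_in(): hands the job in; it is judged then, once.
The state is a dict: "time_s": time; "joints": joint angles; "joint_velocities": joint speeds; "joint_efforts": joint torques, N m; "tcp_pos": TCP position; "tcp_rot": TCP orientation; "contact_force": force on the tool from outside, world axes, zero at the start; "ft_torque": the same for the moment, N m; "width": opening from 0.0 (shut) to 1.0 (fully open); "grasp_force": force on a finger pad.
Only numpy, scipy, OpenCV 4.12 (cv2) and the standard library are available. Lean on these libraries where they do the work, as an engineer would, in place of code of your own. Each camera call takes 0.05 s, during which the arm holds its last target. There are 200 camera calls.

TASK

Stir the orange paint: without tipping it, take the orange jar from the crowded paint board and stand it gently in the middle of the stirrer's round black pad, then let go. Then switch the stirrer on with its locking toggle: pull the red bat outward along its own length, flip it over to the green side while it is out, and let it spring back in so that it locks there. Leave the other jars and the brush pot standing where they are.

Things in the scene. Friction and masses are not known exactly. Their poses are not given: they have to be found in the camera images.
- orange_center (a point): orange paint jar with a cap of the same colour, upright cylinder 44 mm in diameter and 62 mm tall over all, loose on the paint board; this point is its centre, 31 mm above its foot; z is up. About 0.12 kg. This is the jar to move. The four jars stand in any order on a 2 x 2 grid of about 90 mm pitch, on a fixed plywood board 200 x 310 mm, 12 mm thick; gaps between jars are 33 mm or more.
- black_center (a point): black paint jar with a cap of the same colour, upright cylinder 44 mm in diameter and 62 mm tall over all, loose on the paint board; this point is its centre, 31 mm above its foot; z is up. A bystander, to be left alone.
- white_center (a point): white paint jar with a cap of the same colour, upright cylinder 44 mm in diameter and 62 mm tall over all, loose on the paint board; this point is its centre, 31 mm above its foot; z is up. A bystander, to be left alone.
- blue_center (a point): blue paint jar with a cap of the same colour, upright cylinder 44 mm in diameter and 62 mm tall over all, loose on the paint board; this point is its centre, 31 mm above its foot; z is up. A bystander, to be left alone.
- pot_center (a point): white round brush pot, 60 mm in diameter, 85 mm tall, loose on the same board, with five brushes sticking up and outward, tops 170 mm above its foot and within 35 mm of its axis; this point is on its axis, 42.5 mm above its foot; z is up. A bystander, to be left alone.
- pad (a point): centre of the top of the stirrer's round black rubber pad, 80 mm in diameter, 66 mm above the table; frame as the stirrer's: z up, y from the pad towards the toggle, x towards the toggle's on (green) side. The stirrer is a fixed white and grey box 150 mm (x) by 240 mm (y) by 60 mm high; the point half-way between pad and toggle is its middle.
- toggle_pivot (a point): pivot of the toggle, on the stirrer's flat top (60 mm above the table), 120 mm from the pad's centre along +y; axes as pad. The bat swings in this frame's xz plane about its y axis. A steel lock gate stands round it, up to 26 mm high, within 18 mm of the pivot in x and 10 mm in y (a flat plate at its foot, 3 mm high, reaches 23 and 15 mm); a red mark lies on the off side (-x), a green mark on the on side (+x).
- bat (a point): centre of the red grip of the toggle bat: a block 14 mm (x) by 12 mm (y) by 30 mm (along the bat), on the bat's axis 51 mm from the pivot when in, up to 62 mm when pulled right out; its z axis points outward along the bat, its y axis is the hinge axis. Below it are a thin stem and a cross pin 24 mm long in y, 22 mm from the pivot when in, which sits behind the ridge of the gate.
- toggle_flip (a joint): swing of the bat about the y axis of toggle_pivot, rad: 0 = off, leaning 0.35 rad from vertical to the red side (-x); 0.70 = on, leaning 0.35 rad to the green side (+x); the lean from vertical towards +x is this value minus 0.35. It stays where it is left (slight friction) but cannot pass the middle unless the bat is pulled out; about 0.03 rad of play when locked.
- toggle_pull (a joint): how far the bat is pulled out along its own axis, m: 0 = in (locked), 0.011 = stop. A spring pulls it in with about 3 N when in, 7 N when right out. It must be out by 8 mm or more to pass the middle.
Things that resemble listed ones, but are neither listed nor needed, are in the scene too. What is meant by the part that bears orange_center is not pink or turquoise, and is the smaller of those in its own colour.

How it is judged:
By the outcome, as a careful person would: the job done as asked, in the order asked, and still so for the second after the job is handed in, with the robot touching nothing.
It also fails if it takes over 54 s, if anything falls off the work surface, if the arm or the gripper's body presses on something with over 40 N, if the wrist force passes 120 N, or if a joint passes its speed limit or range.

## Working session

There is one attempt and no reset: what is moved stays moved. The work goes in short steps, Python scripts to look and compute and a shell command to move; the robot and the scene stay as the last step left them, time stands still between calls to the robot, and variables do not carry over. Pictures are saved under pics/ and viewed, at most 10 in all, crops included, and the job is handed in when it is done.

```bash
ls; mkdir -p pics; cat > h.py <<'E'
import numpy as np, cv2
from workcell import robot, optics
def ray(m,u,v):
    K=np.array(m["mtx"]);d=cv2.undistortPoints(np.array([[[u,v]]],float),K,np.array([m["k1"],0,0,0,0.]))[0,0] if 0 else None
    x=(u-K[0,2])/K[0,0];y=(v-K[1,2])/K[1,1];rd=np.hypot(x,y);r=rd
    for _ in range(30): r=rd/(1+m["k1"]*r*r)
    s=r/rd if rd else 1
    P=np.array(m["pose"]);return P[:3,3],P[:3,:3]@np.array([x*s,-y*s,-1])
def atz(m,u,v,z):
    o,d=ray(m,u,v);return o+d*(z-o[2])/d[2]
def proj(m,p):
    P=np.array(m["pose"]);c=P[:3,:3].T@(np.array(p)-P[:3,3]);x,y=c[0]/-c[2],-c[1]/-c[2]
    s=1+m["k1"]*(x*x+y*y);K=np.array(m["mtx"]);return K[0,0]*x*s+K[0,2],K[1,1]*y*s+K[1,2]
def tri(obs):
    A=np.zeros((3,3));b=np.zeros(3)
    for m,u,v in obs:
        o,d=ray(m,u,v);d=d/np.linalg.norm(d);M=np.eye(3)-np.outer(d,d);A+=M;b+=M@o
    return np.linalg.solve(A,b)
E
python3 - <<'E'
from h import *
for n in("scene","top"):
    m=optics.camera_model(n);im=optics.read_camera(n);cv2.imwrite(f"pics/{n}0.png",im[:,:,::-1]);print(n,np.round(m["pose"],3).tolist(),m["k1"],np.round(m["mtx"],1).tolist())
o=robot.get_obs();print(o["time_s"],o["tcp_pos"],np.round(o["tcp_rot"],3).tolist(),o["width"])
E
```

```text
pics
scene [[-0.165, -0.713, 0.682, 1.224], [0.986, -0.131, 0.102, 0.16], [0.017, 0.689, 0.724, 0.847], [0.0, 0.0, 0.0, 1.0]] -0.09155692814515948 [[387.4, 0.0, 314.4], [0.0, 387.4, 194.9], [0.0, 0.0, 1.0]]
top [[-0.006, 0.998, -0.063, 0.427], [-1.0, -0.005, 0.026, 0.073], [0.026, 0.064, 0.998, 1.14], [0.0, 0.0, 0.0, 1.0]] -0.006240025436800263 [[456.6, 0.0, 318.9], [0.0, 456.6, 194.6], [0.0, 0.0, 1.0]]
0.1 [ 0.19098956 -0.69895491  0.23050447] [[0.965, 0.264, -0.001], [0.264, -0.965, 0.001], [-0.0, -0.001, -1.0]] 0.9974363812498394
```

View pics/scene0.png

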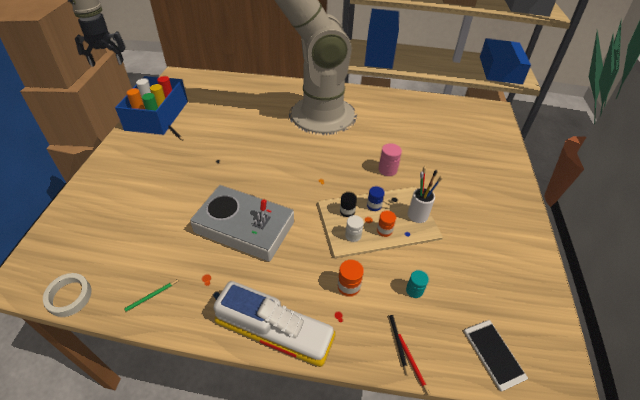

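View pics/top0.png

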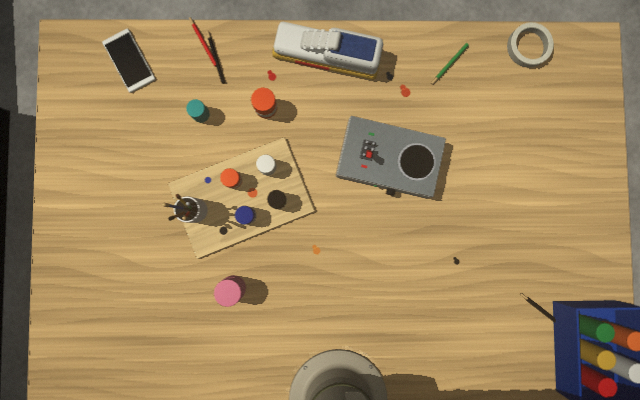

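The scene holds two orange jars. One is on the board, at top (230,177) and scene (387,222). A bigger one is off the board, at top (263,101) and scene (350,277). The smaller one on the board fits the description. The stirrer pad is at top (417,162) and the toggle is at about top (368,152). I'll confirm with an enlarged crop.

```bash
python3 - <<'E'
from h import *
t=cv2.imread("pics/top0.png");s=cv2.imread("pics/scene0.png")
a=cv2.resize(t[85:235,165:315],(400,400),interpolation=cv2.INTER_CUBIC)
b=cv2.resize(t[110:205,330:455],(400,304),interpolation=cv2.INTER_CUBIC)
c=cv2.resize(s[160:300,330:450],None,fx=2,fy=2,interpolation=cv2.INTER_CUBIC)
d=cv2.resize(s[180:265,180:305],None,fx=3.2,fy=3.2,interpolation=cv2.INTER_CUBIC)
W=np.zeros((600,800,3),np.uint8);W[:400,:400]=a;W[:304,400:]=b;W[320:320+272,400:]=d[:272];W[400:,:240]=c[:200,:240]
cv2.imwrite("pics/crop1.png",W)
E
```

```text
(no output)
```

View pics/crop1.png

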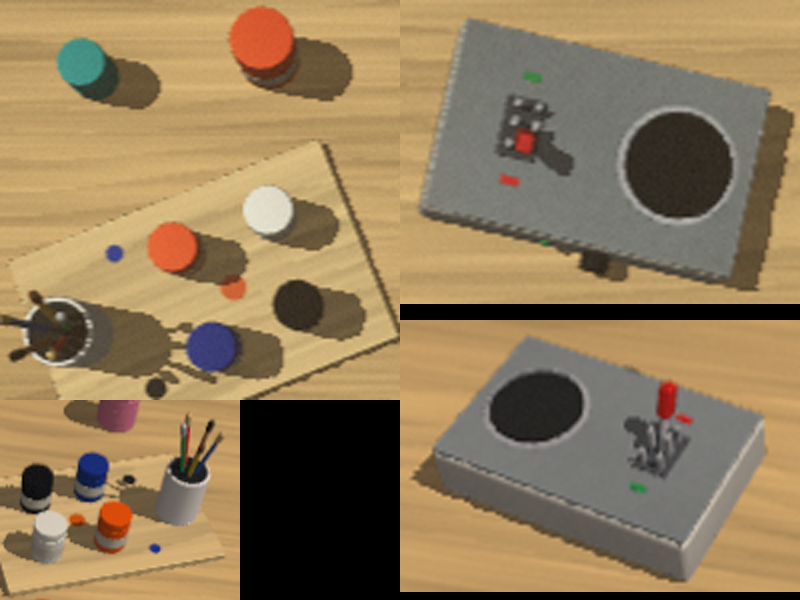

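Confirmed: the small orange jar on the board is the target. The bat leans to the red side, so the toggle is off. Next I compute positions.

```bash
python3 - <<'E'
from h import *
mt=optics.camera_model("top");ms=optics.camera_model("scene")
A=lambda x,y:(165+(x+.5)/2.6667-.5,85+(y+.5)/2.6667-.5)
B=lambda x,y:(330+(x-400+.5)/3.2-.5,110+(y+.5)/3.2-.5)
D=lambda x,y:(180+(x-400+.5)/3.2-.5,180+(y-320+.5)/3.2-.5)
def S(n,uv,z): print(n,np.round(atz(mt,*uv,z),4),np.round(uv,1))
for n,x,y,z in(("orange",172,247,.074),("white",268,210,.074),("black",298,305,.074),("blue",211,346,.074),("pot",57,331,.097)):S(n,A(x,y),z)
for n,x,y,z in(("pad",678,164,.066),("plate",522,128,.063),("battop",525,141,.122),("red",510,180,.06),("green",533,77,.06)):S(n,B(x,y),z)
for n,x,y,z in(("pad",537,407,.066),("red",685,419,.06),("green",638,488,.06),("battop",668,385,.122)):print("scene",n,np.round(atz(ms,*D(x,y),z),4))
pad=atz(mt,*B(678,164),.066);tp=atz(mt,*B(522,128),.063)
print(np.linalg.norm((tp-pad)[:2]),np.degrees(np.arctan2(*(tp-pad)[:2][::-1])))
r,g=atz(mt,*B(510,180),.06),atz(mt,*B(533,77),.06);print(np.degrees(np.arctan2(*(g-r)[:2][::-1])),(g+r)/2)
# orange in the scene cam, image code
s=cv2.imread("pics/scene0.png").astype(int)
print("orange top-> scene px",proj(ms,atz(mt,*A(172,247),.074)),"pot",proj(ms,atz(mt,*A(57,331),.097)))
sub=s[180:250,340:430];m=(sub[:,:,2]>150)&(sub[:,:,1]<90)&(sub[:,:,0]<60);y,x=np.nonzero(m);print(x.min()+340,x.max()+340,y.min()+180,y.max()+180)
E
```

```text
orange [0.5358 0.2546 0.074 ] [229.2 177.3]
white [0.5681 0.1708 0.074 ] [265.2 163.4]
black [0.4844 0.1445 0.074 ] [276.4 199.1]
blue [0.449  0.2202 0.074 ] [243.8 214.4]
pot [0.462  0.3477 0.097 ] [186.1 208.8]
pad [ 0.5742 -0.1881  0.066 ] [416.5 160.9]
plate [ 0.6019 -0.0723  0.063 ] [367.8 149.7]
battop [ 0.5831 -0.0663  0.122 ] [368.7 153.7]
red [ 0.5633 -0.0632  0.06  ] [364.  165.9]
green [ 0.641  -0.0815  0.06  ] [371.2 133.7]
scene pad [ 0.5778 -0.1864  0.066 ]
scene red [ 0.5631 -0.0617  0.06  ]
scene green [ 0.6415 -0.0808  0.06  ]
scene battop [ 0.5826 -0.0663  0.122 ]
0.11907755288281685 76.5209510708906
-13.25817846399898 [ 0.60214258 -0.07236826  0.06      ]
orange top-> scene px (np.float64(387.6471143554002), np.float64(215.59195450997058)) pot (np.float64(424.1349093964659), np.float64(194.31759796767886))
365 423 184 236
```

```bash
cat >> h.py <<'E'
from scipy.spatial.transform import Rotation as Ro
PAD=np.array([.5755,-.1878,.066]);PIV=np.array([.602,-.0723,.06]);SX=-13.4
def down(yaw_x): # tool x heading, pointing down
    a=np.radians(yaw_x);return np.array([[np.cos(a),np.sin(a),0],[np.sin(a),-np.cos(a),0],[0,0,-1]])
def batR(lean): # tool z inward along bat leaning 'lean' rad to +x of stirrer, tool y = -stirrer y
    X=down(SX);return X@Ro.from_euler('y',-lean).as_matrix()
def batP(lean,dist): # point on bat axis
    a=np.radians(SX);return PIV+dist*np.array([np.sin(lean)*np.cos(a),np.sin(lean)*np.sin(a),np.cos(lean)])
def delta(p,R,o=None):
    o=o or robot.get_obs();P=np.array(o["tcp_pos"]);Q=np.array(o["tcp_rot"])
    return np.round(Q.T@(np.array(p)-P)*1000,1).tolist(),np.round(np.degrees(Ro.from_matrix(Q.T@R).as_rotvec()),1).tolist()
E
python3 - <<'E'
from h import *
print(batR(-.35)[:,2],batP(-.35,.066))
print(delta([.6,-.2,.26],down(-25)));print(delta([.536,.2546,.26],down(-25)))
E
```

```text
[ 0.33356272 -0.07946585 -0.93937271] [ 0.57998486 -0.06705525  0.1219986 ]
([526.1, -373.5, -29.1], [-0.1, 0.0, 40.3])
([584.2, -828.9, -28.4], [-0.1, 0.0, 40.3])
```

```bash
python3 -m pendant '[-1,263,-187,-29,0,0,20, -1,526,-374,-29,0,0,40, -1,526,-374,-29,0,0,40, -1,526,-374,-29,0,0,40, -1,526,-374,-29,0,0,40, -1,526,-374,-29,0,0,40, -1,526,-374,-29,0,0,40, -1,526,-374,-29,0,0,40, -1,526,-374,-29,0,0,40, -1,526,-374,-29,0,0,40, -1,526,-374,-29,0,0,40]'
python3 -c "
from h import *
print(delta([.536,.2546,.2],down(-25)),robot.get_obs()['joints'])"
```

```text
time_s: 1.48
tcp_pos: [0.6023, -0.1952, 0.2598]
tcp_rot: [[0.911, -0.413, 0.0], [-0.413, -0.911, 0.002], [-0.0, -0.002, -1.0]]
contact_force: [-0.6, -0.0, -0.5]
width: 0.999
grasp_force: 0.0
([-246.1, -382.2, 60.5], [-0.1, 0.0, 0.6]) [  6.83977534  26.41052935   8.84930163 102.9740942   -5.17132256
  51.01377238 -96.34269449]
```

```bash
python3 -m pendant '[-1,-60,-95,0,0,0,-5, -1,-246,-382,35,0,0,-9, -1,-246,-382,35,0,0,-9, -1,-246,-382,35,0,0,-9, -1,-246,-382,35,0,0,-9, -1,-246,-382,35,0,0,-9, -1,-246,-382,35,0,0,-9, -1,-246,-382,35,0,0,-9, -1,-246,-382,35,0,0,-9, -1,-246,-382,35,0,0,-9, -1,-246,-382,35,0,0,-9]'
python3 -c "
from h import *
print(delta([.536,.2546,.03],down(-15)),robot.get_obs()['joints'])
m=optics.camera_model('wrist');im=optics.read_camera('wrist');cv2.imwrite('pics/w1.png',im[:,:,::-1]);print(proj(m,[.5358,.2546,.074]))"
```

```text
time_s: 2.85
tcp_pos: [0.5368, 0.2477, 0.2255]
tcp_rot: [[0.962, -0.274, 0.0], [-0.274, -0.962, -0.001], [0.0, 0.0, -1.0]]
contact_force: [0.5, -0.4, 0.0]
width: 1.004
grasp_force: 0.0
([-2.8, -6.5, 195.5], [0.0, -0.0, -0.9]) [ -32.98087696   25.51203114    3.81819853  110.17260463   -2.29599288
   44.38897007 -133.78644468]
(np.float64(315.2157164273927), np.float64(183.25527762036018))
```

View pics/w1.png

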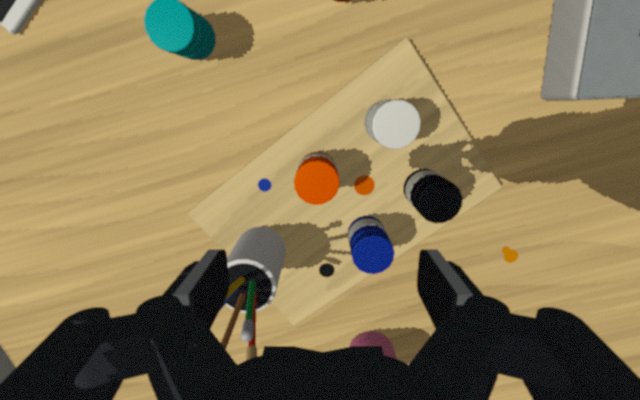

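The orange cap is at (317,181), against a predicted (315,183), and the space around it is clear. I'll settle, then descend.

```bash
python3 -m pendant '[-1,0,0,20,0,0,0, -1,0,0,40,0,0,0,-1,0,0,40,0,0,0]'
python3 -c "
from h import *
print(delta([.536,.254,.03],down(-15)))"
```

```text
time_s: 3.28
tcp_pos: [0.5357, 0.2487, 0.1843]
tcp_rot: [[0.962, -0.272, -0.002], [-0.272, -0.962, -0.001], [-0.002, 0.002, -1.0]]
contact_force: [-0.8, 0.8, 0.0]
width: 0.998
grasp_force: 0.0
([-0.9, -5.5, 154.3], [0.1, 0.1, -0.8])
```

```bash
python3 -m pendant '[-1,-1,-5.5,25,0,0,0, -1,-1,-5.5,60,0,0,0, -1,-1,-5.5,95,0,0,0, -1,-1,-5.5,120,0,0,0, -1,-1,-5.5,140,0,0,0, -1,-1,-5.5,154,0,0,0, -1,-1,-5.5,154,0,0,0, -1,-1,-5.5,154,0,0,0]' && python3 -m pendant '[0.3,0,0,0,0,0,0, 0.6,0,0,0,0,0,0, 0.9,0,0,0,0,0,0, 0.9,0,0,0,0,0,0, 0.9,0,0,0,0,0,0, 0.9,0,0,0,0,0,0]' 30
```

```text
time_s: 4.28
tcp_pos: [0.5372, 0.2556, 0.032]
tcp_rot: [[0.963, -0.271, 0.001], [-0.271, -0.963, 0.0], [0.001, -0.001, -1.0]]
contact_force: [-0.3, 0.5, -0.1]
width: 0.996
grasp_force: 0.0
time_s: 5.03
tcp_pos: [0.5368, 0.2556, 0.0318]
tcp_rot: [[0.963, -0.271, 0.0], [-0.271, -0.963, 0.0], [0.0, -0.0, -1.0]]
contact_force: [-1.5, -0.5, 5.5]
width: 0.509
grasp_force: 29.9
```

```bash
python3 -m pendant '[0.9,0,0,-5,0,0,0, 0.9,0,0,-20,0,0,0, 0.9,0,0,-45,0,0,0, 0.9,0,0,-80,0,0,0, 0.9,0,0,-120,0,0,0, 0.9,0,0,-155,0,0,0, 0.9,0,0,-175,0,0,0, 0.9,0,0,-182,0,0,0, 0.9,0,0,-182,0,0,0]'
python3 -c "
from h import *
print(delta([.576,-.1875,.213],down(SX)))"
```

```text
time_s: 6.15
tcp_pos: [0.5365, 0.2555, 0.2136]
tcp_rot: [[0.963, -0.271, 0.0], [-0.271, -0.963, 0.0], [0.0, -0.0, -1.0]]
contact_force: [-0.1, -0.3, -0.8]
width: 0.504
grasp_force: 30.8
([158.0, 415.7, 0.5], [-0.0, -0.0, -2.3])
```

```bash
python3 -m pendant '[0.9,6,15,0,0,0,0, 0.9,19,50,0,0,0,0, 0.9,36,95,0,0,0,-1, 0.9,55,145,0,0,0,-2, 0.9,74,195,0,0,0,-2, 0.9,93,245,0,0,0,-2, 0.9,112,295,0,0,0,-2, 0.9,131,345,0,0,0,-2, 0.9,146,384,0,0,0,-2, 0.9,155,408,0,0,0,-2, 0.9,158,416,0,0,0,-2, 0.9,158,416,0,0,0,-2]'
python3 -c "
from h import *
print(delta([.576,-.1875,.088],down(SX)))
im=optics.read_camera('top');cv2.imwrite('pics/t1.png',cv2.resize(im[80:230,330:480,::-1],None,fx=4,fy=4,interpolation=2))"
```

```text
time_s: 7.65
tcp_pos: [0.5755, -0.1879, 0.2126]
tcp_rot: [[0.971, -0.238, -0.001], [-0.238, -0.971, 0.0], [-0.001, -0.0, -1.0]]
contact_force: [-0.2, 0.9, -1.6]
width: 0.508
grasp_force: 30.8
([0.6, -0.5, 124.6], [-0.0, 0.1, -0.4])
```

```bash
python3 -m pendant '[0.9,0.5,-0.5,15,0,0,0, 0.9,0.5,-0.5,40,0,0,0, 0.9,0.5,-0.5,70,0,0,0, 0.9,0.5,-0.5,95,0,0,0, 0.9,0.5,-0.5,110,0,0,0, 0.9,0.5,-0.5,118,0,0,0, 0.9,0.5,-0.5,121,0,0,0, 0.9,0.5,-0.5,122,0,0,0, 0.9,0.5,-0.5,123,0,0,0, 0.9,0.5,-0.5,124,0,0,0,0.9,0.5,-0.5,124,0,0,0]'
```

```text
time_s: 9.07
tcp_pos: [0.5767, -0.1874, 0.0894]
tcp_rot: [[0.971, -0.237, 0.0], [-0.237, -0.971, -0.0], [0.0, 0.0, -1.0]]
contact_force: [0.1, -0.2, -1.2]
width: 0.508
grasp_force: 30.8
```

```bash
python3 -m pendant '[0.9,0,0,0.5,0,0,0,0.9,0,0,1,0,0,0,0.9,0,0,1,0,0,0]'
```

```text
time_s: 9.45
tcp_pos: [0.5767, -0.1873, 0.0882]
tcp_rot: [[0.972, -0.237, -0.0], [-0.237, -0.972, 0.0], [-0.0, 0.0, -1.0]]
contact_force: [-0.5, 0.9, -0.9]
width: 0.505
grasp_force: 30.8
```

```bash
python3 -m pendant '[0.9,-0.5,0,0.5,0,0,0,0.9,-0.5,0,1,0,0,0,0.9,-0.5,0,1.4,0,0,0,0.9,-0.5,0,1.4,0,0,0]';python3 -m pendant '[0.9,0,0,0.4,0,0,0,0.9,0,0,0.8,0,0,0,0.9,0,0,0.8,0,0,0]'
```

```text
time_s: 9.95
tcp_pos: [0.5762, -0.1872, 0.0868]
tcp_rot: [[0.971, -0.237, -0.0], [-0.237, -0.971, -0.0], [-0.0, 0.0, -1.0]]
contact_force: [-0.5, -0.6, -1.6]
width: 0.506
grasp_force: 30.8
time_s: 10.32
tcp_pos: [0.5762, -0.1872, 0.086]
tcp_rot: [[0.971, -0.237, -0.0], [-0.237, -0.971, -0.0], [-0.0, 0.0, -1.0]]
contact_force: [0.3, -1.4, -0.2]
width: 0.507
grasp_force: 30.8
```

```bash
python3 -m pendant '[0.9,0,0,0.3,0,0,0,0.9,0,0,0.5,0,0,0,0.9,0,0,0.5,0,0,0]';python3 -m pendant '[0.9,0,0,0.3,0,0,0,0.9,0,0,0.4,0,0,0,0.9,0,0,0.4,0,0,0]'
```

```text
time_s: 10.7
tcp_pos: [0.5763, -0.1872, 0.0859]
tcp_rot: [[0.971, -0.237, 0.0], [-0.237, -0.971, -0.0], [0.0, -0.0, -1.0]]
contact_force: [-1.0, 0.8, 4.7]
width: 0.505
grasp_force: 31.0
time_s: 11.08
tcp_pos: [0.5763, -0.1873, 0.0858]
tcp_rot: [[0.971, -0.237, 0.0], [-0.237, -0.971, -0.0], [0.0, -0.0, -1.0]]
contact_force: [-2.4, 0.7, 9.4]
width: 0.507
grasp_force: 31.5
```

```bash
python3 -m pendant '[0.9,0,0,-0.4,0,0,0, -0.1,0,0,-0.4,0,0,0, -0.3,0,0,-0.4,0,0,0, -0.7,0,0,-0.4,0,0,0, -0.9,0,0,-0.4,0,0,0, -0.9,0,0,-20,0,0,0, -0.9,0,0,-60,0,0,0, -0.9,0,0,-110,0,0,0, -0.9,0,0,-150,0,0,0, -0.9,0,0,-165,0,0,0,-0.9,0,0,-165,0,0,0]' 20
python3 - <<'E'
from h import *
c=.051;L=-.35
print(delta(batP(L,.053-.019+.06),batR(L)))
m=optics.camera_model('wrist');im=optics.read_camera('wrist');t=optics.read_camera('top')
mt=optics.camera_model('top')
W=np.zeros((600,640,3),np.uint8);W[:400]=im[:,:,::-1];W[400:,:]=cv2.resize(t[85:185,250:570,::-1],(640,200),interpolation=2);cv2.imwrite('pics/c2.png',W)
print("wrist: bat top, grip bottom",proj(m,batP(L,.066)),proj(m,batP(L,.036)),"piv",proj(m,PIV),"pad top jar",proj(m,[.5755,-.1878,.128]),"pad edge",proj(m,[.5755,-.1878,.066]))
E
```

```text
time_s: 12.45
tcp_pos: [0.5764, -0.1872, 0.2507]
tcp_rot: [[0.972, -0.237, 0.001], [-0.237, -0.972, -0.0], [0.001, -0.0, -1.0]]
contact_force: [-0.8, 0.3, -0.2]
width: 0.951
grasp_force: 0.0
([-34.8, -117.5, 102.3], [0.1, 20.0, -0.3])
wrist: bat top, grip bottom (np.float64(190.43775928412785), np.float64(213.5283246077385)) (np.float64(200.65282257511916), np.float64(193.80103862078244)) piv (np.float64(210.99889508817998), np.float64(173.8279622254353)) pad top jar (np.float64(322.88984866703254), np.float64(189.22874720556126)) pad edge (np.float64(322.8342553723775), np.float64(173.65755734860088))
```

View pics/c2.png

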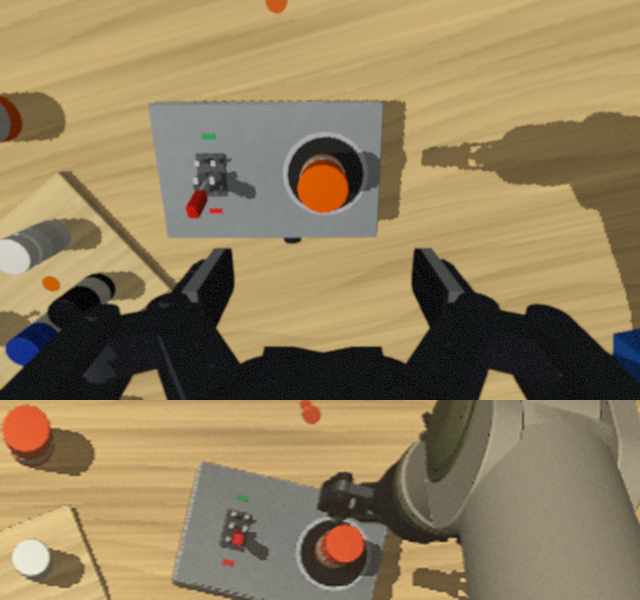

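The jar stands upright on the pad, with its cap at (323,188). I'll check how well it is centred, and the bat position, in an enlarged crop.

```bash
python3 - <<'E'
from h import *
im=cv2.imread('pics/c2.png');c=cv2.resize(im[100:245,145:385],(792,478),interpolation=cv2.INTER_CUBIC)
cv2.imwrite('pics/c3.png',c)
m=optics.camera_model('wrist');mt=optics.camera_model('top')
# ring light pixels in initial top image
t=cv2.imread('pics/top0.png');g=cv2.cvtColor(t,cv2.COLOR_BGR2GRAY);mk=((g<70)).astype(np.uint8);n,l,st,ce=cv2.connectedComponentsWithStats(mk)
i=l[161,417];print("top dark blob",st[i],ce[i],atz(mt,*ce[i],.066))
hsv=cv2.cvtColor(im[:400],cv2.COLOR_BGR2HSV);r=((hsv[:,:,0]<4)|(hsv[:,:,0]>175))&(hsv[:,:,1]>180)&(hsv[:,:,2]>60);r[:,260:]=0;r[:,:170]=0
y,x=np.nonzero(r);y0=y<212-0;print("red px",x.min(),x.max(),y.min(),y.max())
for f in (150,):
  for dx in(-4,0,4): print(dx,proj(m,batP(-.35,.066)+[0,0,0]))
E
```

```text
top dark blob [401 145  33  33 849] [416.68315665 161.25912839] [ 0.57332865 -0.18846343  0.066     ]
red px 186 221 191 217
-4 (np.float64(189.55361285857896), np.float64(212.77988514059723))
0 (np.float64(189.55361285857896), np.float64(212.77988514059723))
4 (np.float64(189.55361285857896), np.float64(212.77988514059723))
```

View pics/c3.png

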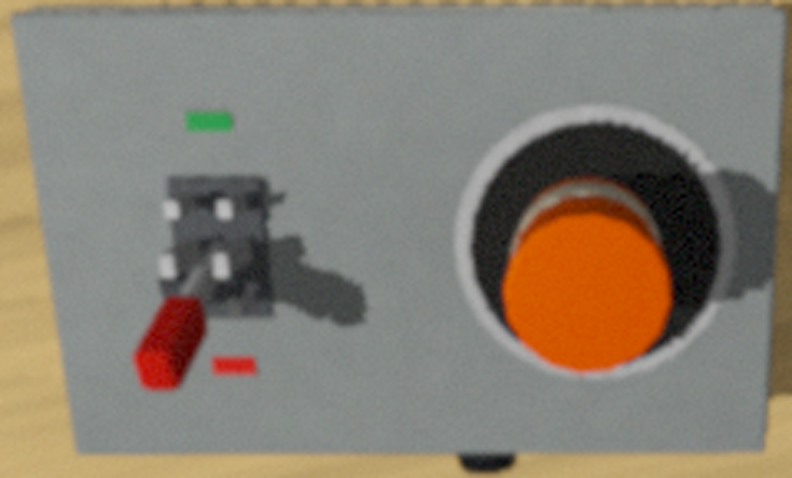

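```bash
python3 - <<'E'
from h import *
m=optics.camera_model('wrist');mt=optics.camera_model('top');ms=optics.camera_model('scene')
C=lambda x,y:(145+(x+.5)/3.3-.5,100+(y+.5)/3.297-.5)
w=lambda x,y,z:np.round(atz(m,*C(x,y),z),4)
print("ring",w(597.5,240.5,.066),"disc",w(596,245,.066),"jar",w(587,291,.128),"battop",w(158,370,.122),"plate",w(220,246,.062),"green",w(209,121,.06),"red",w(235,366,.06))
jt=atz(mt,250+(346.5)/2,85+(545-400)/2,.128);print("jar from top",jt)
print("bat tri top+wrist",tri([(m,*C(158,370)),(mt,368.7,153.7)]))
D=lambda x,y:(180+(x-400+.5)/3.2-.5,180+(y-320+.5)/3.2-.5)
print("bat tri all",tri([(m,*C(158,370)),(mt,368.7,153.7),(ms,*D(668,385))]), batP(-.35,.066))
E
```

```text
ring [ 0.5748 -0.1906  0.066 ] disc [ 0.5735 -0.1898  0.066 ] jar [ 0.5759 -0.1875  0.128 ] battop [ 0.5802 -0.0699  0.122 ] plate [ 0.6005 -0.0736  0.062 ] green [ 0.6385 -0.0826  0.06  ] red [ 0.5606 -0.0642  0.06  ]
jar from top [ 0.57333165 -0.18837971  0.128     ]
bat tri top+wrist [ 0.58153997 -0.06770999  0.12003009]
bat tri all [ 0.58136041 -0.06739708  0.12009845] [ 0.57998486 -0.06705525  0.1219986 ]
```

```bash
python3 - <<'E'
from h import *
print(delta(batP(-.35,.115)-[0,.0004,0],batR(-.35)))
E
```

```text
([-40.7, -117.1, 80.9], [0.1, 20.2, -0.3])
```

```bash
python3 -m pendant '[0,-10,-25,0,0,5,0, 0,-25,-65,10,0,12,0, 0,-36,-100,25,0,18,0, 0,-41,-115,45,0,20,0, 0,-41,-117,65,0,20,0, 0,-41,-117,78,0,20,0, 0,-41,-117,81,0,20,0, 0,-41,-117,81,0,20,0]'
python3 - <<'E'
from h import *
print(delta(batP(-.35,.035)-[0,.0004,0],batR(-.35)))
m=optics.camera_model('wrist');im=optics.read_camera('wrist');cv2.imwrite('pics/w4.png',im[:,:,::-1])
print(proj(m,batP(-.35,.066)),proj(m,batP(-.35,.036)))
E
```

```text
time_s: 13.55
tcp_pos: [0.5638, -0.0644, 0.1679]
tcp_rot: [[0.913, -0.238, 0.33], [-0.223, -0.971, -0.082], [0.34, 0.001, -0.94]]
contact_force: [-0.7, 0.9, -0.0]
width: 0.499
grasp_force: 0.0
([-0.1, -1.0, 79.7], [0.2, 0.2, -0.3])
(np.float64(319.9436748337519), np.float64(218.3786762518606)) (np.float64(320.1667682726549), np.float64(203.76098403631016))
```

View pics/w4.png

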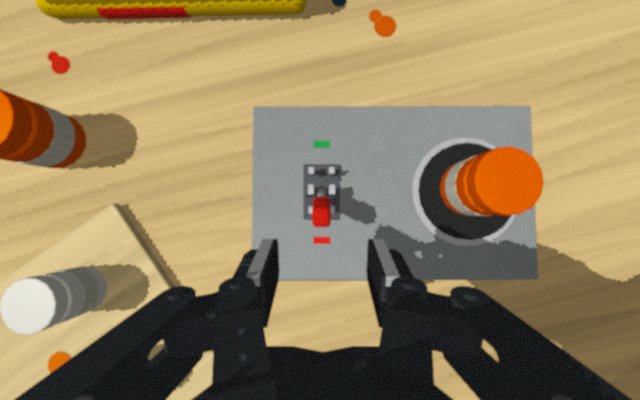

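The bat tip is at (321,216), against a predicted (320,218), centred between the fingers (about x = 322). I'll slide down along the bat.

```bash
python3 -m pendant '[0,0,0,15,0,0,0, 0,0,-0.3,35,0,0,0, 0,0,-0.3,55,0,0,0, 0,0,-0.3,70,0,0,0, 0,0,-0.3,78,0,0,0, 0,0,-0.3,79,0,0,0, 0,0,-0.3,79,0,0,0]'; python3 -c "
from h import *
print(delta(batP(-.35,.035)-[0,.0004,0],batR(-.35)))"
```

```text
time_s: 14.48
tcp_pos: [0.6009, -0.0713, 0.1131]
tcp_rot: [[0.924, -0.238, 0.299], [-0.225, -0.971, -0.077], [0.309, 0.004, -0.951]]
contact_force: [-0.4, 0.2, -0.1]
width: 0.5
grasp_force: 0.0
([-16.3, 1.1, 16.0], [0.3, 2.0, -0.2])
```

```bash
python3 -m pendant '[0,0,0,0,0,0,0,0,0,0,0,0,0,0]'; python3 -c "
from h import *
o=robot.get_obs();print(o['joints'],delta(batP(-.35,.035)-[0,.0004,0],batR(-.35)))"
```

```text
time_s: 14.72
tcp_pos: [0.601, -0.0713, 0.1132]
tcp_rot: [[0.924, -0.237, 0.3], [-0.224, -0.972, -0.077], [0.309, 0.004, -0.951]]
contact_force: [0.2, -0.2, 0.1]
width: 0.498
grasp_force: 0.0
[  -1.62798926   31.57168       0.63070523  126.81927448   46.54652385
    6.10213188 -150.50062038] ([-16.5, 1.1, 16.0], [0.3, 2.0, -0.2])
```

Joints 6 and 7 are at their limits with the 20° outward tilt. The pads close along the hinge axis, so the tool's pitch is free: I'll back off and grip with the tool vertical instead.

```bash
python3 - <<'E'
from h import *
print(delta([.5638,-.0644,.1679],batR(-.35)))
print(delta(batP(-.35,.053)+[0,-.0004,.06],down(SX)))
E
```

```text
([-19.0, 2.3, -63.7], [0.3, 2.0, -0.2])
([1.5, 1.4, -59.0], [0.3, -18.0, -0.3])
```

```bash
python3 -m pendant '[0,-5,1,-20,0,0,0, 0,-12,1.4,-45,0,-3,0, 0,-12,1.4,-65,0,-8,0, 0,-5,1.4,-65,0,-14,0, 0,1.5,1.4,-59,0,-18,0, 0,1.5,1.4,-59,0,-18,0, 0,1.5,1.4,-59,0,-18,0]'; python3 -c "
from h import *
o=robot.get_obs();print(o['joints'],delta(batP(-.35,.053)+[0,-.0004,-.019],down(SX)))"
```

```text
time_s: 15.6
tcp_pos: [0.5836, -0.0684, 0.1692]
tcp_rot: [[0.972, -0.236, -0.001], [-0.236, -0.972, -0.005], [0.0, 0.005, -1.0]]
contact_force: [-0.4, -0.4, -0.3]
width: 0.498
grasp_force: 0.0
[  22.14886976   32.24450619  -30.94791929  111.98057327   24.43145098
   42.34646754 -126.99971804] ([0.7, -0.5, 78.4], [0.3, -0.0, -0.3])
```

```bash
python3 -m pendant '[0,0.7,-0.5,15,0,0,0, 0,0.7,-0.5,35,0,0,0, 0,0.7,-0.5,55,0,0,0, 0,0.7,-0.5,70,0,0,0, 0,0.7,-0.5,77,0,0,0, 0,0.7,-0.5,78,0,0,0, 0,0.7,-0.5,78,0,0,0]'; python3 -c "
from h import *
o=robot.get_obs();print(o['joints'],delta(batP(-.35,.053)+[0,-.0004,-.019],down(SX)))"
```

```text
time_s: 16.48
tcp_pos: [0.5854, -0.0685, 0.0919]
tcp_rot: [[0.972, -0.237, -0.0], [-0.237, -0.972, -0.004], [0.001, 0.004, -1.0]]
contact_force: [-1.1, -0.0, -0.9]
width: 0.502
grasp_force: 0.0
[  18.75195353   37.96215166  -26.41609286  114.92391747   29.91109648
   33.83416133 -131.86782824] ([-1.1, 0.2, 1.1], [0.2, -0.0, -0.3])
```

Good, and the joints are comfortable. Now the grip.

```bash
python3 -m pendant '[0.4,-1,0,0.5,0,0,0, 0.7,-1,0,0.5,0,0,0, 1,-1,0,0.5,0,0,0, 1,-1,0,0.5,0,0,0, 1,-1,0,0.5,0,0,0,1,-1,0,0.5,0,0,0]' 70; python3 -c "
from h import *
o=robot.get_obs();L=-.35
for lean,d in ((L,.011),(L,.0105),(-.1,.0105),(0,.0105),(.1,.0105),(.35,.0105),(.35,0)):
  p0=batP(L,.053);G=np.array(o['tcp_pos'])-p0
  R=np.array(o['tcp_rot']);W=batR(lean)@batR(L).T
  print(lean,d,delta(batP(lean,.053+d)+W@G,W@R,o))"
```

```text
time_s: 17.23
tcp_pos: [0.5843, -0.0683, 0.0914]
tcp_rot: [[0.972, -0.237, -0.001], [-0.237, -0.972, -0.004], [0.0, 0.004, -1.0]]
contact_force: [-1.4, -0.1, 5.5]
width: 0.124
grasp_force: 68.4
-0.35 0.011 ([-3.8, 0.1, -10.3], [0.0, 0.0, -0.0])
-0.35 0.0105 ([-3.6, 0.1, -9.9], [0.0, 0.0, -0.0])
-0.1 0.0105 ([7.3, 0.0, -14.0], [-0.1, -14.3, -0.1])
0 0.0105 ([11.9, 0.0, -14.8], [-0.1, -20.1, -0.1])
0.1 0.0105 ([16.5, -0.0, -15.2], [-0.1, -25.8, -0.1])
0.35 0.0105 ([28.1, -0.1, -14.2], [-0.2, -40.1, -0.2])
0.35 0 ([24.5, -0.1, -4.3], [-0.2, -40.1, -0.2])
```

```bash
python3 -m pendant '[1,-0.7,0,-2,0,0,0, 1,-1.4,0,-4,0,0,0, 1,-2.1,0,-6,0,0,0, 1,-2.8,0,-8,0,0,0, 1,-3.5,0,-9.7,0,0,0, 1,-3.5,0,-9.7,0,0,0, 1,-3.5,0,-9.7,0,0,0]'; python3 -c "
from h import *
im=optics.read_camera('scene');cv2.imwrite('pics/s5.png',cv2.resize(im[120:270,170:320,::-1],None,fx=4,fy=4,interpolation=2))"
```

```text
time_s: 18.1
tcp_pos: [0.581, -0.0675, 0.1007]
tcp_rot: [[0.972, -0.237, -0.001], [-0.237, -0.972, -0.004], [0.0, 0.004, -1.0]]
contact_force: [5.2, -0.7, -4.7]
width: 0.125
grasp_force: 68.1
```

View pics/s5.png

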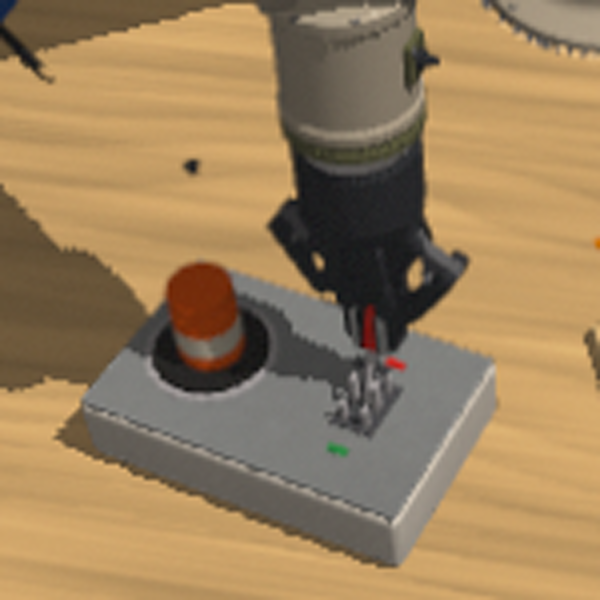

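The bat is gripped and pulled out about 10 mm, with a spring force of about 6–7 N. Now the flip, along the arc.

```bash
python3 -m pendant '[1,-0.2,0,-0.6,0,0,0, 1,2.5,0,-1.8,0,-3.7,0, 1,5.3,0,-3,0,-7.4,0, 1,8,0,-4,0,-11,0, 1,10.8,0,-4.8,0,-14.3,0, 1,15.4,0,-5.6,0,-20.1,0, 1,20,0,-6,0,-25.8,0, 1,23,0,-5.9,0,-29.3,0, 1,25.8,0,-5.7,0,-32.7,0, 1,28.7,0,-5.4,0,-36.4,0, 1,31.6,0,-4.9,0,-40,0, 1,31.6,0,-4.9,0,-40,0]'; python3 -c "
from h import *
print(robot.get_obs()['joints'])
print(batP(.35,.0635))"
```

```text
time_s: 19.65
tcp_pos: [0.6105, -0.0746, 0.1039]
tcp_rot: [[0.742, -0.236, -0.628], [-0.183, -0.972, 0.149], [-0.645, 0.004, -0.764]]
contact_force: [-2.0, 0.1, -6.1]
width: 0.127
grasp_force: 68.6
[  20.64038191   56.31820129  -30.92168435   81.80186191   12.40620885
   86.53695985 -115.89142615]
[ 0.62318123 -0.07734608  0.11965017]
```

Force and geometry agree: the bat is out and on the green side. I'll let it go in along its own axis.

```bash
python3 -m pendant '[1,0.7,0,2,0,0,0, 1,1.4,0,4,0,0,0, 1,2.1,0,6,0,0,0, 1,2.8,0,8,0,0,0, 1,3.5,0,9.6,0,0,0, 1,3.5,0,9.6,0,0,0]'; python3 -m pendant '[1,0,0,0,0,0,0, 0.6,0,0,0,0,0,0, 0.3,0,0,0,0,0,0, 0,0,0,0,0,0,0,0,0,0,0,0,0,0]' 20; python3 -c "
from h import *
o=robot.get_obs();R=np.array(o['tcp_rot']);print(R.T@(-batR(.35)[:,2])*100)
print(np.array(o['tcp_pos'])-.019*R[:,2],batP(.35,.053))"
```

```text
time_s: 20.4
tcp_pos: [0.6078, -0.074, 0.0961]
tcp_rot: [[0.743, -0.236, -0.626], [-0.184, -0.972, 0.149], [-0.643, 0.004, -0.766]]
contact_force: [-3.3, 1.3, -1.8]
width: 0.125
grasp_force: 68.7
time_s: 21.02
tcp_pos: [0.6082, -0.0742, 0.096]
tcp_rot: [[0.744, -0.237, -0.625], [-0.184, -0.972, 0.149], [-0.643, 0.004, -0.766]]
contact_force: [-0.1, -0.0, 0.3]
width: 0.501
grasp_force: 0.0
[-34.08358314   0.21740955 -94.01203164]
[ 0.62011915 -0.07700632  0.11059862] [ 0.61967882 -0.07651169  0.10978675]
```

Released. I'll withdraw along the bat and look.

```bash
python3 -m pendant '[0,-5,0,-15,0,0,0, 0,-16,0,-45,0,0,0, 0,-31,0,-85,0,0,0, 0,-48,0,-130,0,0,0, 0,-60,0,-165,0,0,0, 0,-60,0,-165,0,10,0, 0,-60,0,-165,0,10,0]'; python3 - <<'E'
from h import *
mt=optics.camera_model('top');ms=optics.camera_model('scene')
t=optics.read_camera('top')[:,:,::-1];s=optics.read_camera('scene')[:,:,::-1];w=optics.read_camera('wrist')[:,:,::-1]
W=np.zeros((600,800,3),np.uint8);W[:300,:400]=cv2.resize(t[85:235,250:450],(400,300));W[:300,400:]=cv2.resize(s[170:270,180:313],(400,300),interpolation=2)
W[300:,:400]=cv2.resize(s[150:300,300:500],(400,300));W[300:550,400:]=cv2.resize(w,(400,250));cv2.imwrite('pics/f6.png',W)
for d in(.066,.077):
  x,y=proj(ms,batP(.35,d));print("scene crop px of bat top",d,400+(x-180)*3,(y-170)*3)
E
```

```text
time_s: 21.9
tcp_pos: [0.6666, -0.0869, 0.2649]
tcp_rot: [[0.844, -0.236, -0.482], [-0.206, -0.972, 0.114], [-0.496, 0.003, -0.869]]
contact_force: [-0.0, -0.2, -0.2]
width: 0.499
grasp_force: 0.0
scene crop px of bat top 0.066 624.3083975623299 124.2208618931237
scene crop px of bat top 0.077 620.8695551170372 119.08779681482093
```

View pics/f6.png

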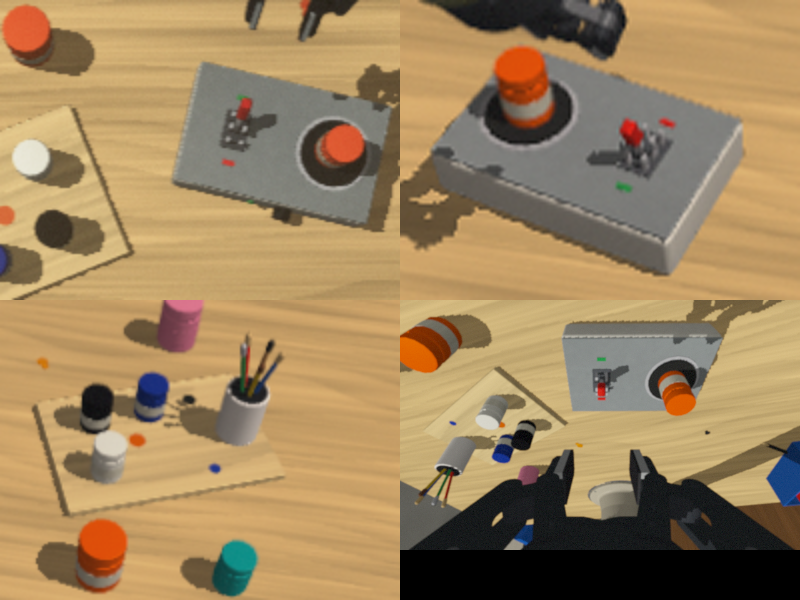

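The bat leans to the green side, with its tip at (628,126) against a predicted (624,124) when fully in. The jar stands upright, within about 3 mm of the pad's centre, and the other jars and the pot stand where they were. Handing in.

```bash
python3 -c "
from h import *
print(robot.hand_in())"
```

```text
the job is handed in; nothing more can be done
None
```

I handed the job in at about 22 s: the orange jar stands upright within about 3 mm of the pad's centre, the toggle is over on the green side and back in, and the other jars and the brush pot are where they were.

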